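# Switch the can sorter to its other crate and feed the waiting can

## Robot

A 7-joint arm with a two-finger parallel gripper is mounted at the origin on the work surface. World frame = base frame: x ahead of the robot, y to its left, z up, the work surface at z = 0. Lengths are in m, angles in rad, forces in N, time in s.
With the tool pointing down it reaches from about 0.4 to 0.85 m from the base axis. Payload 10.4 kg.
Tool frame: the origin (TCP) lies at the very end of the fingers, on their centre line; the grasp point (between the pads) lies r.pinch_z behind it (r.pinch_z is the distance from the TCP to the grasp point, in m); z points along the fingers, x is the direction in which the jaws open and shut, and the axes are right-handed (so a half turn about z gives the same grasp; the last joint's range is limited). The gripper opens to 87 mm and grips with 3 to 60 N. Pads are 19 mm wide; open, the fingers measure 117 mm over their backs; the gripper's body (75 mm by 190 mm) begins 51 mm behind the grasp point.
Start: joints at [-1.128, 0.332, -0.065, 1.46, 0.022, 1.35, -0.088], TCP at [0.281, 0.558, 0.223] pointing down, gripper open.
Joint ranges: [-2.6, 2.6], [-0.5, 2.12], [-1.47, 1.34], [0.16, 2.42], [-1.27, 4.41], [0.06, 2.06], [-2.6, 2.6]. Speed limits (rad/s): [2.22, 2.22, 2.79, 2.79, 3.14, 3.14, 3.14].

## Interface

Orientations are given as a unit quaternion [x, y, z, w].
In Python, from bench import r gives the robot as it stands.
- The arm moves only by the tool carry_out, never from a script. Its argument "increments" is text: rows parted by semicolons, each of 7 numbers parted by spaces: the turn, a rotation vector about the tool's x, y, z in degrees, then the shift along the tool's x, y, z in m, then the finger opening in m, from 0 to 0.087. A call has exactly 5 rows; each row is the pose to reach, as a shift and turn from the pose measured when the call began, along the tool's axes at that moment; what a row does not reach only later rows make up. A row lasts 1/8 s, in which the tool goes at most 62.5 mm and 10.7 degrees, less where a joint would pass 70% of its speed; a pose out of reach is approached as far as the arm can. A call with a gripper value outside its range is refused whole. The fingers move at their own pace and stop on an object; "squeeze" is the grip in N (left out, the last holds). Time passes only in rows, so rows that repeat a pose let the fingers close, or fill a call up. It gives the time, the measured TCP pose, the force and the opening at its end, in the units of the state.
- r.read_state(): the state, without advancing time (a new reading comes with each control period).
- r.camera(name): name is "side" or "top"; returns (picture, depth): 384x512x3 uint8, blue, green, red; 384x512 float32, m along the optical axis (not along the pixel's ray), 0 where there is no reading.
- r.camera_model(name): a dict with "K" (3x3 intrinsics, pixels), "extrinsics" (4x4, takes a point from camera to world coordinates). Camera axes: x right, y down, z forward; pixel columns grow to the right and rows downward; lengths in m; the calibration is good to about 2 mm. A picture is of the moment at which its call begins. camera_model takes no time and is no camera call.
- r.close_job(): hands the job in, once; it reports no verdict.
The state is a dict: "time": time; "joint_positions": joint angles; "joint_vel": joint speeds; "joint_torque": joint torques, N m; "ee_pos": TCP position; "eef_rot": TCP orientation; "ft_force": force on the tool from outside, world axes, zero at the start; "torque": the same for the moment, N m; "width": finger opening in m.
Only numpy, scipy, OpenCV 4.12 (cv2) and the standard library are available. Lean on these libraries where they do the work, as an engineer would, in place of code of your own. Each camera call takes 0.05 s, during which the arm holds its last target.

## Task

The can sorter's rocking gate is tipped so that it feeds one of the two blue crates. Rock it over its pivot by pressing down the raised yellow pad, so that it feeds the other crate; then push the green can that waits on the blue ledge into the drop opening with a fingertip, so that it rolls down the gate and comes to rest in that other crate. Do not pick up or lift the can, nudge it off the ledge gently and do not touch it once it has dropped, and leave the other cans, the flattened cans, the tape and the bottle where they are.

Things in the scene. Friction and masses are not known exactly. Their poses are not given: they have to be found in the camera images.
- sorter: the can sorter, bolted to the table: white base 200 x 226 mm, a blue crate on its left (+y) and right (-y), a rocking aluminium gate between them (pivot along x at z 115 mm), a drop opening and a blue feed ledge above it. Origin: centre of the base underside, table height; x points away from the yellow pads, y to the left crate, z up. Red weight behind the opening at x 83 to 127 mm, up to z 200
- ledge (a point): middle of the top face of the blue feed ledge, sorter frame (0, 81, 198) mm. It runs from y 42 (edge of the drop opening) to y 120 (outer end, open, nothing behind it but the crate far below). Two black ribs 2 mm high, at y 71 and y 99, cradle the can between them; side cheeks at x +-79 rise 10 mm above the ledge
- gate (a joint): tilt of the rocking gate in rad about the sorter's x axis, stops at -0.28 and +0.28. Negative: the left (+y) end is down and cans roll to the left crate; positive: the right (-y) end is down and cans roll to the right crate. A red weight above the pivot holds it on either side: past level it falls over to the other stop by itself. It takes about 1 N down on a pad
- pad_left (a point): middle of the top face of the left yellow press pad (45 x 50 mm, 10 thick), which rocks with the gate; in the sorter frame at x -135, y about +98, z about 153 when raised and 97 when down
- pad_right (a point): middle of the top face of the right yellow press pad (45 x 50 mm, 10 thick), which rocks with the gate; in the sorter frame at x -135, y about -98, z about 153 when raised and 97 when down
- can_center (a point): centre of the green can with a white band, an empty drink can 66 mm in diameter and 115 long, about 30 g, lying along the sorter's x on the ledge, at first at y 85, z 231 in the sorter frame; it rolls along y once it is over the 2 mm rib
- can: the same green can; origin on its surface, so use point can_center for its place
- opening (a point): centre of the drop opening above the gate, level with the ledge top; sorter frame (0, 0, 198) mm. It spans y -43 to 42 and x -72 to 72 mm, with clear guards at x +-73 (z 135 to 250, y -56 to 56) and a blue stop wall at y -46 (z 190 to 255)
- crate_left (a point): middle of the floor of the left crate, sorter frame (0, 191, 6) mm; inside 178 mm along x and 134 along y, walls 80 mm high, lip towards the gate 45 high
- crate_right (a point): middle of the floor of the right crate, sorter frame (0, -191, 6) mm; inside 178 mm along x and 134 along y, walls 80 mm high, lip towards the gate 45 high
- can_red: bystander: red can standing in front of the left crate, 66 mm in diameter, 115 high; origin at the centre of its underside
- can_orange: bystander: orange can standing behind the sorter, 66 mm in diameter, 115 high; origin at the centre of its underside
- puck_red: bystander: flattened red can in front of the right crate, a disc 72 mm in diameter, 26 high; origin at the centre of its underside
- puck_blue: bystander: flattened blue can behind the sorter, a disc 72 mm in diameter, 26 high; origin at the centre of its underside
- tape: bystander: yellow roll of tape lying flat to the right, 100 mm in diameter, 48 high; origin at the centre of its underside
- cleaner: bystander: white bottle with a blue cap, 64 mm in diameter, 170 high, far right; origin at the centre of its underside
There are look-alikes about, which are no part of the job. Several things have the shape of the can; the one meant has the colours described above.

How it is judged:
By the outcome, as a careful person would: the job done as asked, in the order asked, and still so for the second after the job is handed in, with the robot touching nothing.
It also fails if it takes over 43 s, if anything falls off the work surface, if the arm or the gripper's body presses on something with over 40 N, if the wrist force passes 120 N, or if a joint passes its speed limit or range.

## Working session

There is one attempt and no reset: what is moved stays moved. The work goes in short steps, Python scripts to look and compute and a tool call to move; the robot and the scene stay as the last step left them, time stands still between calls to the robot, and variables do not carry over. Pictures are saved under pics/ and viewed, and the job is handed in when it is done.

Besides the shell and the picture viewer there is one more tool, called after "Emit:" as a command line: name --argument value ..., lists and objects as JSON in quotes. carry_out: Moves the arm, as the interface text tells. Its arguments: {"type":"object","properties":{"increments":{"type":"string"},"squeeze":{"type":"number"}},"required":["increments"]}

```bash
mkdir -p pics; ls
python3 - <<'E'
from bench import r
import cv2,numpy as np
print(r.read_state(), r.pinch_z)
for n in("side","top"):
    p,d=r.camera(n); cv2.imwrite(f"pics/{n}0.png",p); np.savez(f"{n}0.npz",p=p,d=d)
    m=r.camera_model(n); print(n,np.round(m["K"],1).tolist(),np.round(m["extrinsics"],4).tolist())
E
```

```text
pics
{'time': 0.0, 'joint_positions': array([-1.12759337,  0.33290076, -0.06471753,  1.4609527 ,  0.02161718,
        1.34990609, -0.08849719]), 'joint_vel': array([ 1.44804471e-03,  1.57625607e-03,  3.37937703e-04, -1.55292917e-03,
        5.70191406e-05, -2.19142806e-03, -1.78116697e-03]), 'joint_torque': array([-5.54921171e-04, -6.23250389e+01,  2.45233392e-02, -3.89905787e+01,
       -6.12738566e-02,  3.97011079e-02,  1.24910630e-04]), 'ee_pos': array([0.28053627, 0.55805794, 0.22173052]), 'eef_rot': array([ 8.51205002e-01,  5.24832834e-01, -6.04133343e-04,  4.19120550e-04]), 'ft_force': array([-0.1877291 , -0.00518491,  0.50618894]), 'torque': array([-0.04255468, -0.01653478, -0.0153523 ]), 'width': 0.08710438500815097} 0.0187
side [[346.6, 0.0, 251.6], [0.0, 346.6, 192.6], [0.0, 0.0, 1.0]] [[-0.9805, -0.1282, 0.1487, 0.4399], [-0.1963, 0.6608, -0.7244, 0.6451], [-0.0054, -0.7395, -0.6731, 0.829], [0.0, 0.0, 0.0, 1.0]]
top [[445.1, 0.0, 259.6], [0.0, 445.1, 193.2], [0.0, 0.0, 1.0]] [[0.0275, -0.991, 0.1312, 0.4243], [-0.9996, -0.0258, 0.0152, -0.0619], [-0.0117, -0.1316, -0.9912, 1.4481], [0.0, 0.0, 0.0, 1.0]]
```

View pics/side0.png

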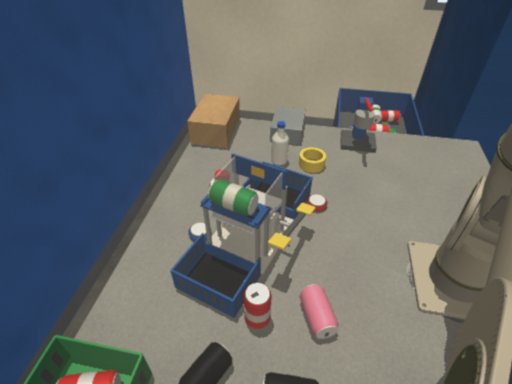

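View pics/top0.png

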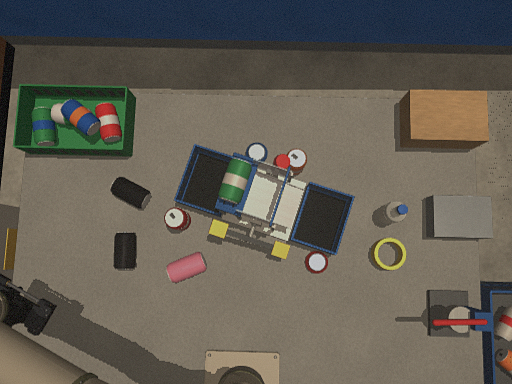

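The top view shows the green can with the white band on the ledge at (236,180); in the side view it is at (234,197). The yellow pads are at (218,229) and (281,250) in the top view, and (279,241) and (306,208) in the side view. The look-alikes are a green/blue can in the green crate (42,125), a pink can at (187,267) and the red can at (176,218). I choose the one on the ledge. Next is a close crop and measurement.

```bash
cat > h.py <<'E'
import numpy as np,cv2
from bench import r
def cloud(n,d):
    m=r.camera_model(n);K=m["K"];T=m["extrinsics"]
    K=np.array(K);T=np.array(T)
    v,u=np.mgrid[:384,:512]
    P=np.stack([(u-K[0,2])/K[0,0]*d,(v-K[1,2])/K[1,1]*d,d],-1)
    return P@T[:3,:3].T+T[:3,3]
E
python3 - <<'E'
from h import *
ims=[]
for n,(x,y,w,h) in {"side":(165,140,170,180),"top":(170,135,190,130)}.items():
    z=np.load(n+"0.npz");p,d=z["p"],z["d"];C=cloud(n,d)
    cv2.imwrite(f"pics/{n}_crop.png",cv2.resize(p[y:y+h,x:x+w],None,fx=3.2,fy=3.2,interpolation=cv2.INTER_CUBIC))
    hsv=cv2.cvtColor(p,cv2.COLOR_BGR2HSV)
    roi=np.zeros(d.shape,bool);roi[y:y+h,x:x+w]=1
    ye=roi&(abs(hsv[...,0].astype(int)-26)<7)&(hsv[...,1]>150)&(hsv[...,2]>110)
    k,l,s,c=cv2.connectedComponentsWithStats(ye.astype(np.uint8))
    for i in range(1,k):
        if s[i,4]>30:
            q=C[(l==i)&(d>0)];print(n,"yellow",c[i].round(),s[i,4],np.median(q,0).round(4),q.mean(0).round(4),q[:,2].min().round(3),q[:,2].max().round(3))
    g=roi&(abs(hsv[...,0].astype(int)-70)<18)&(hsv[...,1]>90)
    q=C[g&(d>0)];print(n,"green",g.sum(),q.mean(0).round(4),q.min(0).round(3),q.max(0).round(3))
    # can points: z in .2-.29
    b=roi&(C[...,2]>.06)&(C[...,2]<.12)&(hsv[...,0]>100)&(hsv[...,0]<125)&(hsv[...,1]>100)&(d>0)
    q=C[b]; print("blue z .06-.12",len(q))
    np.save(n+"_blue.npy",q)
    if len(q)>5: print(cv2.minAreaRect((q[:,:2]*1000).astype(np.float32)))
    # crates rims + all
E
```

```text
side yellow [312. 159.] 396 [ 0.4277 -0.4218  0.0346] [ 0.4273 -0.4407  0.0328] 0.003 0.052
side yellow [258. 172.] 60 [ 0.5749 -0.0953  0.2226] [ 0.5749 -0.0954  0.2226] 0.212 0.236
side yellow [306. 208.] 127 [ 0.429  -0.1023  0.099 ] [ 0.4295 -0.104   0.0984] 0.088 0.105
side yellow [279. 241.] 205 [0.4862 0.081  0.154 ] [0.4864 0.0803 0.1536] 0.145 0.161
side green 639 [0.6136 0.0446 0.2515] [ 0.558 -0.002  0.216] [0.673 0.073 0.266]
blue z .06-.12 796
((587.3318481445312, -54.264129638671875), (530.1138305664062, 190.21278381347656), 72.9917984008789)
top yellow [285. 253.] 36 [ 0.4208 -0.1243  0.0918] [ 0.4243 -0.1217  0.0922] 0.086 0.101
top green 638 [0.617  0.0243 0.2575] [ 0.558 -0.015  0.237] [0.677 0.07  0.27 ]
blue z .06-.12 498
((590.4664306640625, -53.89337158203125), (527.301513671875, 189.99998474121094), 73.08802032470703)
```

View pics/side_crop.png

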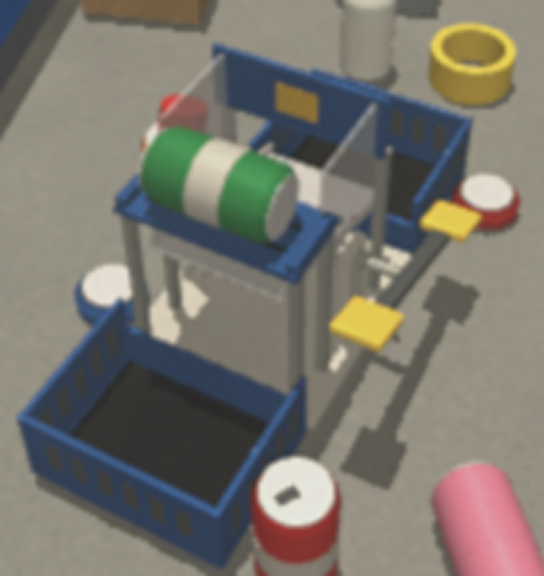

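View pics/top_crop.png

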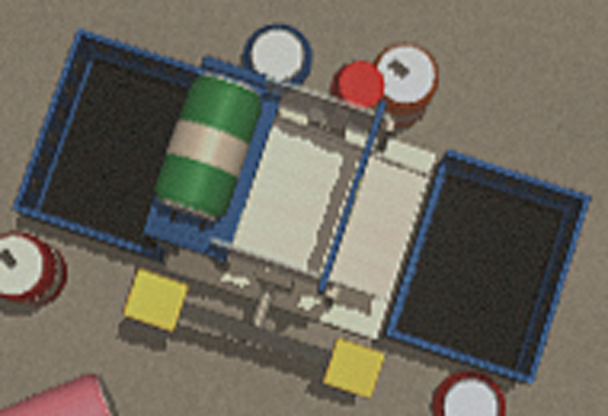

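Run:
```python
from h import *
from scipy.spatial.transform import Rotation as R
ps=np.deg2rad(-17.);o=np.array([.589,-.054,0]);M=R.from_euler('z',ps).as_matrix()
s=r.read_state()
print(R.from_quat(s["eef_rot"]).as_matrix().round(3))
for n,p in dict(padL=(-.135,.098,.153),padR=(-.135,-.098,.097),can=(0,.085,.231),canend=(-.0575,.085,.231),outer=(0,.16,.231),rc=(0,-.191,.006),lc=(0,.191,.006)).items():
    w=o+M@np.array(p);print(n,w.round(3))
    for c in("side","top"):
        m=r.camera_model(c);T=np.linalg.inv(np.array(m["extrinsics"]));q=np.array(m["K"])@(T[:3,:3]@w+T[:3,3]);print("  ",c,(q[:2]/q[2]).round(1))
# can in sorter frame
for n in("side","top"):
    z=np.load(n+"0.npz");C=cloud(n,z["d"]);L=(C-o)@M
    k=(abs(L[...,0])<.07)&(abs(L[...,1]-.085)<.045)&(L[...,2]>.22)&(L[...,2]<.29)&(z["d"]>0)
    q=L[k];print(n,k.sum(),q.min(0).round(3),q.max(0).round(3))
    A=np.c_[2*q[:,1],2*q[:,2],np.ones(len(q))];x=np.linalg.lstsq(A,(q[:,1]**2+q[:,2]**2),rcond=None)[0];print("axis y,z,r",x[:2].round(4),np.sqrt(x[2]+x[0]**2+x[1]**2).round(4))
```

```text
[[ 0.449  0.893 -0.001]
 [ 0.893 -0.449 -0.001]
 [-0.001  0.    -1.   ]]
padL [0.489 0.079 0.153]
   side [278.3 240.2]
   top [216.9 228.7]
padR [ 0.431 -0.108  0.097]
   side [305.2 207.5]
   top [280.3 250.4]
can [0.614 0.027 0.231]
   side [233.4 197.2]
   top [234.4 182.4]
canend [0.559 0.044 0.231]
   side [253.5 204.7]
   top [227.6 201.9]
outer [0.636 0.099 0.231]
   side [217.4 216.2]
   top [208.9 173.9]
rc [ 0.533 -0.237  0.006]
   side [276.4 196.6]
   top [319.7 219.9]
lc [0.645 0.129 0.006]
   side [217.2 279.8]
   top [208.6 182.9]
side 1162 [-0.057  0.058  0.22 ] [0.06  0.119 0.267]
axis y,z,r [0.089  0.2375] 0.0256
top 1007 [-0.054  0.053  0.223] [0.062 0.118 0.27 ]
axis y,z,r [0.0851 0.2361] 0.0286
```

Run:
```python
from h import *
z=np.load("top0.npz");p,d=z["p"],z["d"];C=cloud("top",d)
cv2.imwrite("pics/grip.png",cv2.resize(p[240:384,0:120],None,fx=4,fy=4))
s=r.read_state()
from scipy.spatial.transform import Rotation as R
L=(C-s["ee_pos"])@R.from_quat(s["eef_rot"]).as_matrix()
for a,b in((-.06,0.01),(-.12,-.06),(-.2,-.12)):
    k=(abs(L[...,0])<.16)&(abs(L[...,1])<.16)&(L[...,2]>a)&(L[...,2]<b)&(d>0)
    if k.sum(): print(a,b,k.sum(),L[k].min(0).round(3),L[k].max(0).round(3))
```

```text
-0.06 0.01 37 [ 0.044 -0.007 -0.057] [0.057 0.013 0.003]
-0.12 -0.06 1075 [-0.095 -0.037 -0.12 ] [ 0.082  0.04  -0.062]
-0.2 -0.12 607 [-0.051 -0.026 -0.2  ] [ 0.017  0.043 -0.12 ]
```

View pics/grip.png

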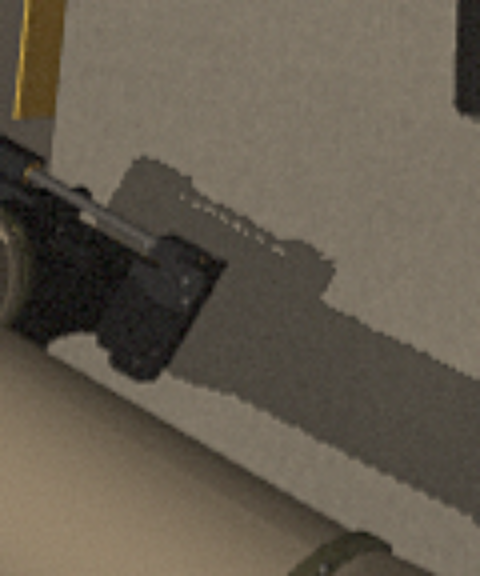

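Emit:
carry_out --increments "0 0 -2 -0.034 0.040 0 0.0; 0 0 -4 -0.068 0.080 0 0.0; 0 0 -6 -0.102 0.120 0 0.0; 0 0 -8 -0.136 0.160 0 0.0; 0 0 -9.7 -0.168 0.197 0 0.0" --squeeze 10

```text
time: 0.72
ee_pos: [0.3816, 0.3175, 0.2218]
eef_rot: [0.804, 0.595, -0.001, 0.0]
ft_force: [1.0, 0.1, -0.2]
width: 0.0452
```

```bash
cat >> h.py <<'E'
from scipy.spatial.transform import Rotation as R
M=R.from_euler('z',np.deg2rad(-17.)).as_matrix();O=np.array([.589,-.054,0])
def rel(*pts):
    s=r.read_state();Rt=R.from_quat(s["eef_rot"]).as_matrix()
    print("t",s["time"],"sorter pos",((s["ee_pos"]-O)@M).round(4),"w",s["width"],"f",s["ft_force"].round(2))
    # target orientation: x=sorter y, z down
    X=M[:,1];Z=np.array([0,0,-1.]);Y=np.cross(Z,X);G=np.c_[X,Y,Z]
    print("turn deg",R.from_matrix(Rt.T@G).as_rotvec(degrees=True).round(2))
    for p in pts: print(p,"->",(Rt.T@(O+M@np.array(p)-s["ee_pos"])).round(4))
E
python3 -c "
from h import *
rel((-.142,.098,.2),(-.142,.098,.12))"
```

```text
t 0.725 sorter pos [-0.307   0.2947  0.2218] w 0.04520656007950758 f [ 1.04  0.14 -0.25]
turn deg [-0.02  0.09  0.04]
(-0.142, 0.098, 0.2) -> [-0.1968  0.1648  0.0221]
(-0.142, 0.098, 0.12) -> [-0.1966  0.1649  0.1021]
```

Emit:
carry_out --increments "0 0 0 -0.045 0.038 0.005 0.0; 0 0 0 -0.090 0.076 0.010 0.0; 0 0 0 -0.135 0.114 0.015 0.0; 0 0 0 -0.175 0.147 0.020 0.0; 0 0 0 -0.197 0.165 0.022 0.0"

```text
time: 1.35
ee_pos: [0.4823, 0.0779, 0.1997]
eef_rot: [0.805, 0.594, -0.001, 0.0]
ft_force: [-0.1, 1.2, -0.2]
width: 0.0014
```

Emit:
carry_out --increments "0 0 0 0 0 0 0.0; 0 0 0 0 0 0 0.0; 0 0 0 0 0 0 0.0; 0 0 0 0 0 0 0.0; 0 0 0 0 0 0 0.0"

```text
time: 1.98
ee_pos: [0.4822, 0.0784, 0.1997]
eef_rot: [0.804, 0.594, -0.001, 0.0]
ft_force: [-0.1, 0.3, 0.2]
width: 0.0004
```

Run:
```python
from h import *
rel((-.142,.098,.153),(-.142,.098,.12))
p,d=r.camera("side");cv2.imwrite("pics/s1.png",cv2.resize(p[120:340,160:400],None,fx=2.5,fy=2.5))
```

```text
t 1.975 sorter pos [-0.1408  0.0954  0.1997] w 0.0003602628355000077 f [-0.11  0.31  0.19]
turn deg [-0.03  0.12 -0.09]
(-0.142, 0.098, 0.153) -> [ 0.0027 -0.0012  0.0467]
(-0.142, 0.098, 0.12) -> [ 0.0028 -0.0012  0.0797]
```

View pics/s1.png

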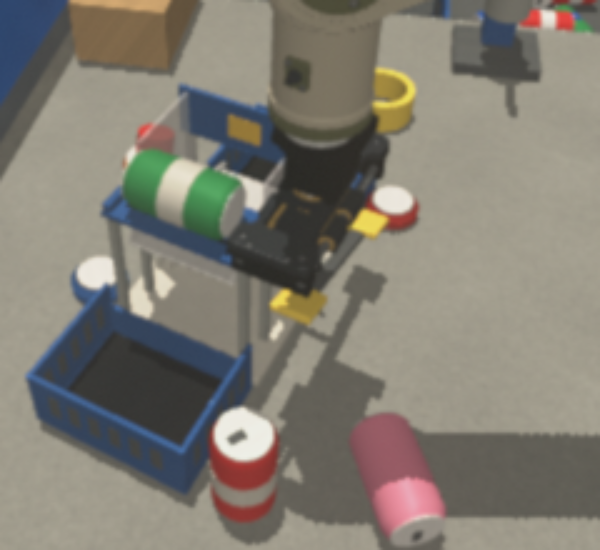

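The closed fingers hover above the raised pad at (300,305), and the gripper is clear of the can. I press gently.

Emit:
carry_out --increments "0 0 0 0.001 -0.004 0.018 0.0; 0 0 0 0.001 -0.004 0.036 0.0; 0 0 0 0.001 -0.004 0.044 0.0; 0 0 0 0.001 -0.004 0.052 0.0; 0 0 0 0.001 -0.004 0.060 0.0"

```text
time: 2.65
ee_pos: [0.479, 0.0803, 0.1397]
eef_rot: [0.804, 0.594, -0.001, 0.001]
ft_force: [0.1, -0.2, 0.6]
width: 0.0005
```

Emit:
carry_out --increments "0 0 0 0 0 0.007 0.0; 0 0 0 0 0 0.014 0.0; 0 0 0 0 0 0.021 0.0; 0 0 0 0 0 0.027 0.0; 0 0 0 0 0 0.032 0.0"

```text
time: 3.28
ee_pos: [0.4789, 0.0803, 0.1073]
eef_rot: [0.804, 0.594, -0.001, 0.001]
ft_force: [0.2, 0.1, 0.4]
width: 0.0004
```

Run:
```python
from h import *
rel()
p,d=r.camera("side");cv2.imwrite("pics/s2.png",cv2.resize(p[120:340,160:400],None,fx=2.5,fy=2.5))
```

```text
t 3.275 sorter pos [-0.1445  0.0962  0.1073] w 0.00043802322132582085 f [0.24 0.14 0.41]
turn deg [-0.    0.1  -0.11]
```

View pics/s2.png

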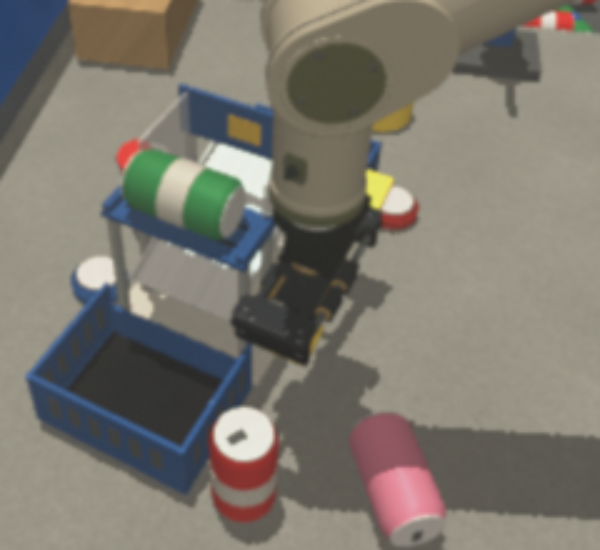

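The gate has flipped: its left end is now visible sloping down towards the left crate. I move up, then out beyond the can.

Emit:
carry_out --increments "0 0 0 0 0 -0.040 0.0; 0 0 0 0.005 0 -0.085 0.0; 0 0 0 0.015 0 -0.130 0.0; 0 0 0 0.040 0 -0.170 0.0; 0 0 0 0.070 0.010 -0.190 0.0"

```text
time: 3.95
ee_pos: [0.5097, 0.1453, 0.2995]
eef_rot: [0.804, 0.594, 0.001, 0.001]
ft_force: [-0.5, -0.4, 0.7]
width: 0.0006
```

Emit:
carry_out --increments "0 0 0 0.010 0.040 0 0.0; 0 0 0 0.015 0.085 0 0.0; 0 0 0 0.016 0.120 0 0.0; 0 0 0 0.016 0.136 0 0.0; 0 0 0 0.016 0.136 0 0.0"

```text
time: 4.58
ee_pos: [0.6449, 0.1199, 0.299]
eef_rot: [0.805, 0.593, 0.0, 0.001]
ft_force: [0.3, -0.2, 0.2]
width: 0.0002
```

Run:
```python
from h import *
rel((0,.170,.220))
for n in("side","top"):
    p,d=r.camera(n);np.savez(n+"3.npz",p=p,d=d)
    x,y=(160,120) if n=="side" else (150,110)
    cv2.imwrite(f"pics/{n}3.png",cv2.resize(p[y:y+220,x:x+240],None,fx=2.5,fy=2.5))
```

```text
t 4.575 sorter pos [0.0026 0.1826 0.299 ] w 0.0002422187193575694 f [ 0.26 -0.22  0.25]
turn deg [ 0.08  0.03 -0.19]
(0, 0.17, 0.22) -> [-0.0126 -0.0027  0.079 ]
```

View pics/side3.png

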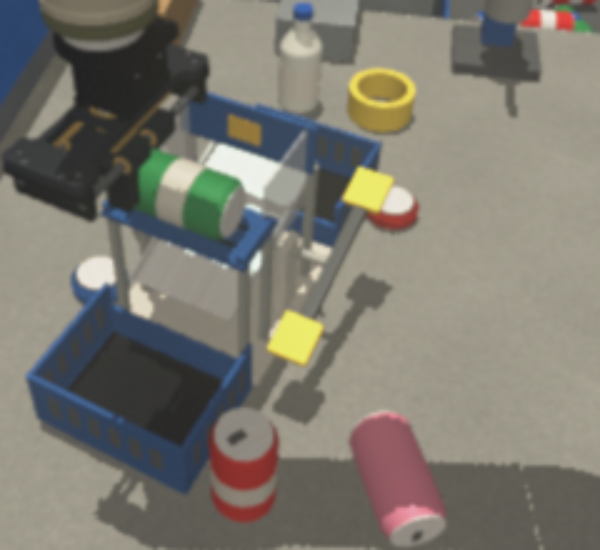

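View pics/top3.png

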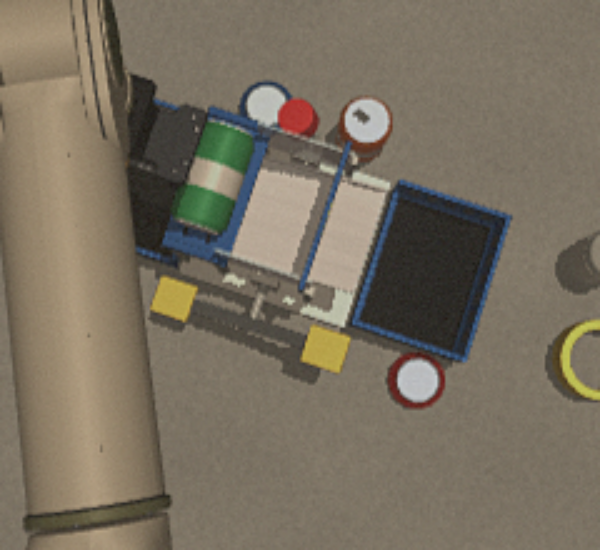

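The side view shows the left pad down at (295,338) and the right pad raised at (368,190), so the gate now feeds the left crate. The can is still cradled. I lower the fingertip outside the can.

Emit:
carry_out --increments "0 0 0 -0.002 -0.003 0.020 0.0; 0 0 0 -0.004 -0.003 0.040 0.0; 0 0 0 -0.008 -0.003 0.060 0.0; 0 0 0 -0.012 -0.003 0.075 0.0; 0 0 0 -0.013 -0.003 0.077 0.0"

```text
time: 5.3
ee_pos: [0.6366, 0.1093, 0.2221]
eef_rot: [0.804, 0.594, 0.0, 0.0]
ft_force: [0.0, -1.5, 0.8]
width: 0.0007
```

Emit:
carry_out --increments "0 0 0 -0.006 0 0 0.0; 0 0 0 -0.012 0 0 0.0; 0 0 0 -0.018 0 0 0.0; 0 0 0 -0.024 0 0 0.0; 0 0 0 -0.030 0 0 0.0"

```text
time: 5.92
ee_pos: [0.6277, 0.0802, 0.2222]
eef_rot: [0.804, 0.594, 0.0, 0.0]
ft_force: [-0.2, -0.3, -0.6]
width: 0.0006
```

```bash
cat > look.py <<'E'
from h import *
import sys
t=sys.argv[1];rel()
for n in("side","top"):
    p,d=r.camera(n)
    x,y=(160,120) if n=="side" else (150,110)
    c=p[y:y+220,x:x+240]; 
    globals()[n]=cv2.resize(c,(400,367))
    if n=="top":
        L=(cloud(n,d)-O)@M;hsv=cv2.cvtColor(p,cv2.COLOR_BGR2HSV)
        g=(abs(hsv[...,0].astype(int)-70)<18)&(hsv[...,1]>90)&(d>0)&(abs(L[...,0])<.1)&(abs(L[...,1])<.3)
        if g.sum(): print("green sorter median",g.sum(),np.median(L[g],0).round(3))
cv2.imwrite(f"pics/{t}.png",np.hstack([side,top]))
E
python3 look.py a4
```

```text
t 5.925 sorter pos [-0.0022  0.1396  0.2222] w 0.000596938839636422 f [-0.15 -0.28 -0.64]
turn deg [ 0.03 -0.02 -0.11]
green sorter median 184 [0.04  0.086 0.261]
```

View pics/a4.png

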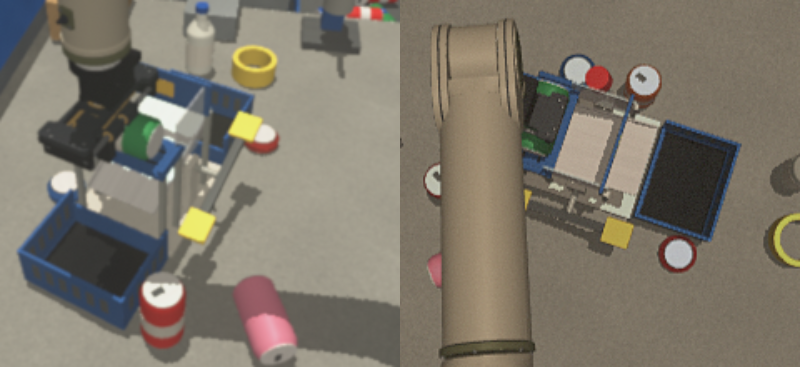

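Emit:
carry_out --increments "0 0 0 -0.003 0.002 0 0.0; 0 0 0 -0.006 0.002 0 0.0; 0 0 0 -0.009 0.002 0 0.0; 0 0 0 -0.012 0.002 0 0.0; 0 0 0 -0.015 0.002 0 0.0"

```text
time: 6.65
ee_pos: [0.6251, 0.0646, 0.2223]
eef_rot: [0.805, 0.594, 0.0, 0.0]
ft_force: [0.4, 0.6, 0.3]
width: 0.0
```

```bash
python3 look.py a5
```

```text
t 6.65 sorter pos [-1.000e-04  1.240e-01  2.223e-01] w 3.150172735029769e-05 f [0.43 0.58 0.29]
turn deg [ 0.04 -0.01 -0.16]
green sorter median 124 [0.043 0.073 0.261]
```

View pics/a5.png

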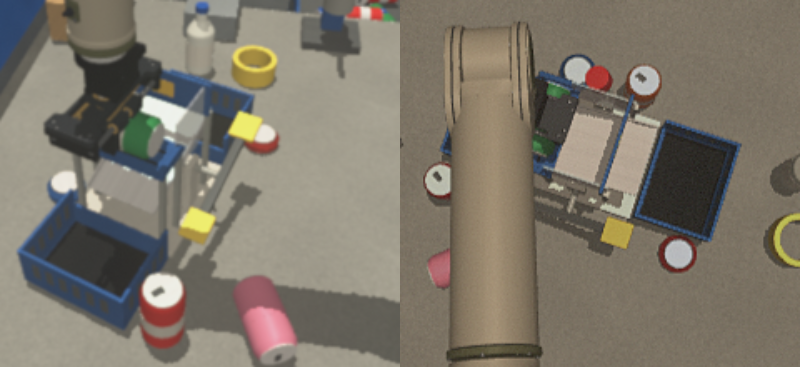

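Emit:
carry_out --increments "0 0 0 -0.003 0 0 0.0; 0 0 0 -0.006 0 0 0.0; 0 0 0 -0.009 0 0 0.0; 0 0 0 -0.012 0 0 0.0; 0 0 0 -0.015 0 0 0.0"

```text
time: 7.38
ee_pos: [0.6207, 0.0497, 0.2223]
eef_rot: [0.805, 0.593, 0.0, 0.0]
ft_force: [-0.1, 0.3, 0.6]
width: 0.0005
```

```bash
python3 look.py a6
```

```text
t 7.375 sorter pos [-1.000e-04  1.084e-01  2.223e-01] w 0.0005381381079353618 f [-0.13  0.31  0.56]
turn deg [ 0.04  0.   -0.2 ]
green sorter median 123 [0.043 0.056 0.263]
```

View pics/a6.png

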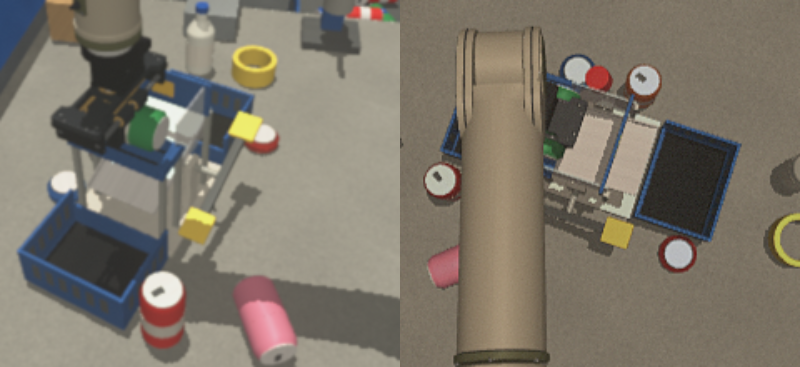

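Emit:
carry_out --increments "0 0 0 -0.003 0 0 0.0; 0 0 0 -0.006 0 0 0.0; 0 0 0 -0.009 0 0 0.0; 0 0 0 -0.011 0 0 0.0; 0 0 0 -0.013 0 0 0.0"

```text
time: 8.1
ee_pos: [0.6168, 0.0369, 0.2224]
eef_rot: [0.805, 0.593, 0.0, 0.0]
ft_force: [0.6, 0.2, -0.3]
width: 0.0007
```

```bash
python3 look.py a7
```

```text
t 8.1 sorter pos [-0.      0.095   0.2224] w 0.0006521032868490066 f [ 0.64  0.24 -0.31]
turn deg [ 0.05  0.   -0.22]
green sorter median 11 [-0.03   0.041  0.149]
```

View pics/a7.png

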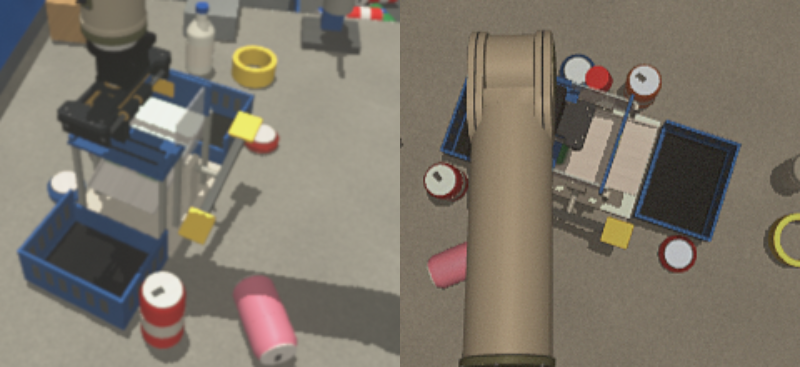

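The can has dropped through the opening (it is gone from the ledge) and is rolling down the gate. I raise the tool and watch.

Emit:
carry_out --increments "0 0 0 0 0 -0.015 0.0; 0 0 0 0 0 -0.045 0.0; 0 0 0 0 0 -0.075 0.0; 0 0 0 0 0 -0.095 0.0; 0 0 0 0 0 -0.100 0.0"

```text
time: 8.82
ee_pos: [0.6173, 0.0368, 0.3247]
eef_rot: [0.805, 0.593, 0.002, 0.001]
ft_force: [-0.2, 0.6, -1.1]
width: 0.0002
```

```bash
python3 look.py a8
```

```text
t 8.825 sorter pos [0.0005 0.0951 0.3247] w 0.00016896278166627775 f [-0.15  0.6  -1.06]
turn deg [ 0.21 -0.07 -0.24]
```

View pics/a8.png

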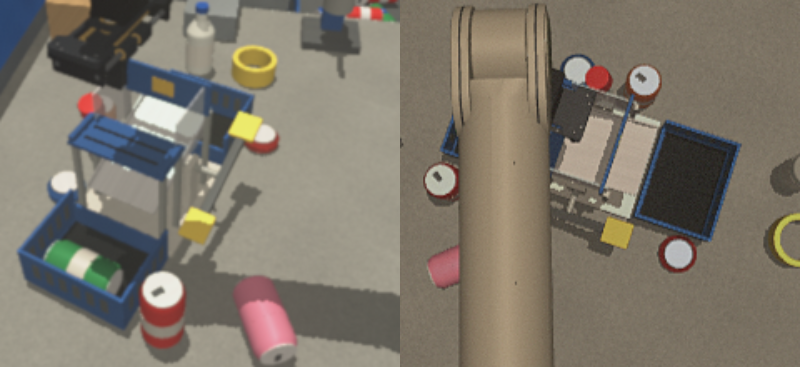

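The can lies in the left crate at (83,262). I move the arm aside and check that it is at rest.

Emit:
carry_out --increments "0 0 0 0.02 -0.03 -0.02 0.0; 0 0 0 0.05 -0.06 -0.03 0.0; 0 0 0 0.08 -0.09 -0.03 0.0; 0 0 0 0.12 -0.11 -0.03 0.0; 0 0 0 0.15 -0.13 -0.03 0.0"

```text
time: 9.55
ee_pos: [0.5361, 0.2205, 0.3517]
eef_rot: [0.805, 0.594, -0.0, 0.0]
ft_force: [0.3, -1.1, -0.1]
width: 0.0001
```

Emit:
carry_out --increments "0 0 0 0.03 -0.02 0 0.0; 0 0 0 0.07 -0.04 0 0.0; 0 0 0 0.11 -0.06 0 0.0; 0 0 0 0.13 -0.07 0 0.0; 0 0 0 0.13 -0.07 0 0.0"

```text
time: 10.18
ee_pos: [0.5069, 0.3664, 0.3504]
eef_rot: [0.804, 0.595, -0.001, 0.0]
ft_force: [0.5, -1.4, -0.3]
width: 0.0008
```

Emit:
carry_out --increments "0 0 0 0 0 0 0.0; 0 0 0 0 0 0 0.0; 0 0 0 0 0 0 0.0; 0 0 0 0 0 0 0.0; 0 0 0 0 0 0 0.0"

```text
time: 10.8
ee_pos: [0.507, 0.3662, 0.3505]
eef_rot: [0.804, 0.594, -0.001, 0.0]
ft_force: [0.9, 0.8, -0.1]
width: 0.0007
```

```bash
python3 look.py a9; python3 look.py a10
```

```text
t 10.8 sorter pos [-0.2013  0.3779  0.3505] w 0.0007319447038349321 f [ 0.93  0.8  -0.12]
turn deg [-0.03  0.12 -0.05]
green sorter median 470 [0.019 0.22  0.067]
t 10.9 sorter pos [-0.2014  0.378   0.3504] w 0.0006541417449838869 f [ 0.01 -0.08 -0.25]
turn deg [-0.03  0.12 -0.04]
green sorter median 468 [0.02  0.22  0.067]
```

View pics/a10.png

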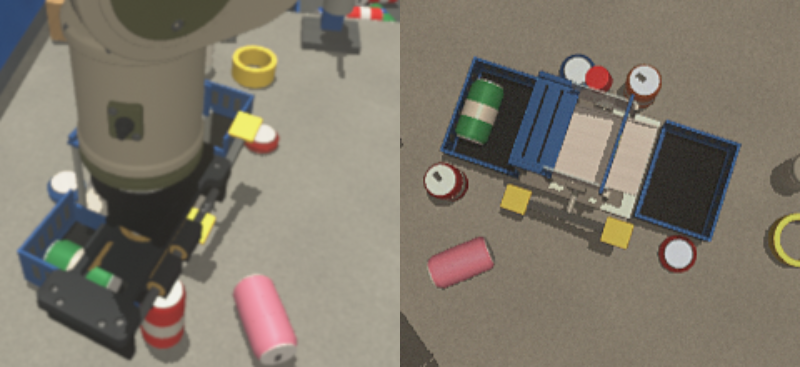

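The top view shows the can at rest in the left crate at (480,112). The gate is still tipped left, the bystanders have not moved, and the arm is clear.

```bash
python3 -c "
from bench import r
print(r.close_job())"
```

```text
the job is handed in; nothing more can be done
None
```

The job is done and handed in at about 11 s. The green can is at rest in the left crate.

- **Gate:** it started out feeding the right crate. I pressed the raised left pad down with closed fingertips, and both camera views then showed it tipped to the left.
- **Can:** I nudged it off the ledge at about 24 mm/s until it dropped through the opening. I did not touch it after that.
- **Last checks:** two top-view readings 0.05 s apart put the can in the left crate at about y 220 mm in the sorter frame, unmoved to within 1 mm. The gate was still tipped left. By eye, the other cans, the flattened cans, the tape and the bottle were where they started. The arm was clear of everything, and force readings stayed within about 2 N throughout.

No check failed. My circle fit to the can's surface gave a radius of 26–29 mm instead of the stated 33 mm. I put this down to seeing only part of the curve, and relied on its y position, which agreed to within about 4 mm.

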